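# Wedge up the glued rails and start the cure timer

### The job

Clamp the glued rails for curing: first turn the timer knob anticlockwise to its stop (off), then put every wooden wedge on the bench, thin end first, into a bay of its own on the aluminium clamping plate (any bay) and drive it with the orange tapping block, not with the fingers, until it stops against the bay's end stop. Only when all the wedges are fully home, turn the timer knob clockwise to its other end stop. Leave the tapping block lying flat on its black mat, and do not disturb the other things on the bench.

Things in the scene. Friction and masses are not known exactly. Their poses are not given: they have to be found in the camera images.
- wedge1: Dark wooden wedge with a yellow-painted butt, lying flat: 100 mm long, 30 mm high, tapering symmetrically in plan from 40 mm thick at the yellow butt to 20 mm at the thin end; 70 g. Origin: centre of its underside, mid length, where it is 30 mm thick; its x axis points along its length to the thin end, z up. Two or three of the wedges are present.
- wedge2: Dark wooden wedge with a yellow-painted butt, lying flat: 100 mm long, 30 mm high, tapering symmetrically in plan from 40 mm thick at the yellow butt to 20 mm at the thin end; 70 g. Origin: centre of its underside, mid length, where it is 30 mm thick; its x axis points along its length to the thin end, z up. Two or three of the wedges are present.
- wedge3: Dark wooden wedge with a yellow-painted butt, lying flat: 100 mm long, 30 mm high, tapering symmetrically in plan from 40 mm thick at the yellow butt to 20 mm at the thin end; 70 g. Origin: centre of its underside, mid length, where it is 30 mm thick; its x axis points along its length to the thin end, z up. Two or three of the wedges are present.
- wedge1_tip (a point): Middle of the thin end face of wedge1, 50 mm along its x axis from its origin and 15 mm above its underside; axes as the wedge's.
- wedge2_tip (a point): Middle of the thin end face of wedge2, 50 mm along its x axis from its origin and 15 mm above its underside; axes as the wedge's.
- wedge3_tip (a point): Middle of the thin end face of wedge3, 50 mm along its x axis from its origin and 15 mm above its underside; axes as the wedge's.
- plate: Fixed aluminium clamping plate 220 x 310 x 15 mm; origin: centre of its underside; x axis = the direction in which wedges are driven. Three bays 95 mm apart along y, each a channel along x narrowing to a dark steel stop at x = +75 mm (22 mm high): red fixed cheek on its +y side, blue sprung jaw on its -y side, both 12 mm high, from x = -10 to +70 mm. Glued wooden rails 12 mm high lie between.
- bay_left_stop (a point): Point on the face of the end stop of the leftmost (+y) bay, on the bay's centre line, 15 mm above the plate's top; axes as the plate's. A wedge lying on the plate that is fully home has its tip point here, its butt standing 15 mm out of the cheeks. While still loose it may sit up to 3 mm to the +y side.
- bay_left_jaw (a joint): Blue jaw of the leftmost (+y) bay, m: 0 free, about 0.004 with a wedge home, at most 0.0055; spring 3 N at 0, 7 N at 0.004. Cheek and jaw faces follow the wedge's taper: it goes in freely until its thin end is about 20 mm from the stop, then must be driven against about 4 to 15 N, and stays where it has been driven.
- bay_mid_stop (a point): Point on the face of the end stop of the middle bay, on the bay's centre line, 15 mm above the plate's top; axes as the plate's. A wedge lying on the plate that is fully home has its tip point here, its butt standing 15 mm out of the cheeks. While still loose it may sit up to 3 mm to the +y side.
- bay_mid_jaw (a joint): Blue jaw of the middle bay, m: 0 free, about 0.004 with a wedge home, at most 0.0055; spring 3 N at 0, 7 N at 0.004. Cheek and jaw faces follow the wedge's taper: it goes in freely until its thin end is about 20 mm from the stop, then must be driven against about 4 to 15 N, and stays where it has been driven.
- bay_right_stop (a point): Point on the face of the end stop of the rightmost (-y) bay, on the bay's centre line, 15 mm above the plate's top; axes as the plate's. A wedge lying on the plate that is fully home has its tip point here, its butt standing 15 mm out of the cheeks. While still loose it may sit up to 3 mm to the +y side.
- bay_right_jaw (a joint): Blue jaw of the rightmost (-y) bay, m: 0 free, about 0.004 with a wedge home, at most 0.0055; spring 3 N at 0, 7 N at 0.004. Cheek and jaw faces follow the wedge's taper: it goes in freely until its thin end is about 20 mm from the stop, then must be driven against about 4 to 15 N, and stays where it has been driven.
- tapper: Loose tapping block: orange body 110 x 46 x 28 mm (x, y, z) with black end faces, and on top a black grip rib 70 x 20 mm, 26 mm high (top at 54 mm); 250 g. Origin: centre of its underside; x along its length, z up. Either end face (55 mm from the origin) may strike.
- mat: Thin black rubber mat 150 x 90 mm with yellow edges along its two long sides, 1 mm, fixed flat on the bench: the tapping block's place. Origin at its centre, x along its length.
- timer (a joint): Knob on top of the fixed grey timer box (110 x 110 x 50 mm, white tick marks round the knob, the last one, at the clockwise end, red). Angle in rad: grows as the knob is turned clockwise seen from above; 0 at the anticlockwise stop, 2.2 at the clockwise end stop. Stays where it is left; friction 0.04 N m.
- timer_grip (a point): Point on the knob's axis at the height to grip. The knob is a black disc 44 mm in diameter with a grip bar 42 mm long, 14 mm thick and 32 mm high on it, the bar's top 7 mm above this point and the disc's top 23 mm below it. The point turns with the knob: its x axis lies along the bar, and its -x end (white line) is the pointer.
- jar: Bystander, to be left alone: amber jar with steel lid, 60 mm in diameter, 60 mm high. Origin: its underside (centre, or handle-to-head middle).
- glue: Bystander, to be left alone: white glue bottle, 54 mm in diameter, 150 mm high. Origin: its underside (centre, or handle-to-head middle).
- tin: Bystander, to be left alone: tin with a green label, 70 mm in diameter, 70 mm high. Origin: its underside (centre, or handle-to-head middle).
- screwdriver: Bystander, to be left alone: screwdriver lying on the bench. Origin: its underside (centre, or handle-to-head middle).
- wrench: Bystander, to be left alone: wrench lying on the bench. Origin: its underside (centre, or handle-to-head middle).
- tape: Bystander, to be left alone: roll of blue tape lying flat, 90 mm in diameter, 24 mm high. Origin: its underside (centre, or handle-to-head middle).
- tapemeasure: Bystander, to be left alone: yellow tape measure, 70 x 50 x 60 mm. Origin: its underside (centre, or handle-to-head middle).

How it is judged (in metres and radians):
On the way, in this order (a step that is already met when the one before it is completed fails the run):
1. the timer knob is turned anticlockwise to its stop (value of joint timer below 0.08 rad), for 0.2 s.
2. then every wedge is fully home in a bay of its own (((distance between wedge1_tip and bay_left_stop below 0.006 m and angle between the x axis of wedge1 and the x axis of plate, either way round below 0.12 rad) or (distance between wedge1_tip and bay_mid_stop below 0.006 m and angle between the x axis of wedge1 and the x axis of plate, either way round below 0.12 rad) or (distance between wedge1_tip and bay_right_stop below 0.006 m and angle between the x axis of wedge1 and the x axis of plate, either way round below 0.12 rad)) and ((distance between wedge2_tip and bay_left_stop below 0.006 m and angle between the x axis of wedge2 and the x axis of plate, either way round below 0.12 rad) or (distance between wedge2_tip and bay_mid_stop below 0.006 m and angle between the x axis of wedge2 and the x axis of plate, either way round below 0.12 rad) or (distance between wedge2_tip and bay_right_stop below 0.006 m and angle between the x axis of wedge2 and the x axis of plate, either way round below 0.12 rad)) and ((distance between wedge3_tip and bay_left_stop below 0.006 m and angle between the x axis of wedge3 and the x axis of plate, either way round below 0.12 rad) or (distance between wedge3_tip and bay_mid_stop below 0.006 m and angle between the x axis of wedge3 and the x axis of plate, either way round below 0.12 rad) or (distance between wedge3_tip and bay_right_stop below 0.006 m and angle between the x axis of wedge3 and the x axis of plate, either way round below 0.12 rad))), for 0.3 s.
3. then the timer knob is turned clockwise to its end stop (value of joint timer above 2.12 rad), for 0.2 s.
At the end, for the whole second after the job is handed in: Each wedge present lies in a bay with the middle of its thin end within 6 mm of that bay's stop point and its length within 0.12 rad of the plate's x axis; the timer knob reads over 2.12 rad; the tapping block lies flat and still on the bench, its centre within 45 mm of the mat's centre (all of step 2 and value of joint timer above 2.12 rad and horizontal distance between tapper and mat below 0.045 m and height (world z) of tapper below 0.01 m and angle between tapper's own z axis and vertical below 0.15 rad and linear speed of tapper below 0.02 m/s); the robot touches nothing.
It fails at once if the fingers themselves push or hold a wedge in the last 10 mm of its way home (that part is for the tapping block) ((contact force between the fingers and wedge1 above 2 N and ((distance between wedge1_tip and bay_left_stop below 0.01 m and angle between the x axis of wedge1 and the x axis of plate, either way round below 0.12 rad) or (distance between wedge1_tip and bay_mid_stop below 0.01 m and angle between the x axis of wedge1 and the x axis of plate, either way round below 0.12 rad) or (distance between wedge1_tip and bay_right_stop below 0.01 m and angle between the x axis of wedge1 and the x axis of plate, either way round below 0.12 rad))) or (contact force between the fingers and wedge2 above 2 N and ((distance between wedge2_tip and bay_left_stop below 0.01 m and angle between the x axis of wedge2 and the x axis of plate, either way round below 0.12 rad) or (distance between wedge2_tip and bay_mid_stop below 0.01 m and angle between the x axis of wedge2 and the x axis of plate, either way round below 0.12 rad) or (distance between wedge2_tip and bay_right_stop below 0.01 m and angle between the x axis of wedge2 and the x axis of plate, either way round below 0.12 rad))) or (contact force between the fingers and wedge3 above 2 N and ((distance between wedge3_tip and bay_left_stop below 0.01 m and angle between the x axis of wedge3 and the x axis of plate, either way round below 0.12 rad) or (distance between wedge3_tip and bay_mid_stop below 0.01 m and angle between the x axis of wedge3 and the x axis of plate, either way round below 0.12 rad) or (distance between wedge3_tip and bay_right_stop below 0.01 m and angle between the x axis of wedge3 and the x axis of plate, either way round below 0.12 rad)))).
It fails at once if a bystander is shoved more than 5 cm, or the jar, glue bottle or tin is knocked over (distance of any of jar, glue, tin, screwdriver, wrench, tape, tapemeasure from where it was at the start of the episode above 0.05 m or angle between any of jar, glue, tin's own z axis and vertical above 0.6 rad).
Of wedge1, wedge2, wedge3 only 2 to 3 are there at a start; the rules pass over those that are not, and their reading is None.
At some moment in a run one of wedge1, wedge2, wedge3, tapper may be knocked a few centimetres aside while the robot is not near it.
It also fails if it takes over 210 s, if anything falls off the work surface, if the arm or the gripper's body presses on something with over 40 N, if the wrist force passes 120 N, or if a joint passes its speed limit or range.

### The arm

A 6-joint arm with a two-finger parallel gripper is mounted at the origin on the work surface. World frame = base frame: x ahead of the robot, y to its left, z up, the work surface at z = 0. Lengths are in mm, angles in degrees, forces in N, time in s.
With the tool pointing down it reaches from about 350 to 1000 mm from the base axis. Payload 7.1 kg.
Tool frame: the origin (TCP) lies on the mounting face of the last link; the fingertips stand 173 mm ahead of it and the grasp point (between the pads) lies 155 mm ahead of it; z points along the fingers, y is the direction in which the jaws open and shut (so a half turn about z gives the same grasp; the last joint's range is limited). The gripper opens to 85 mm and grips with 20 to 120 N. Pads are 22 mm wide; open, the fingers measure 114 mm over their backs; the gripper's body (76 mm by 85 mm) begins 54 mm behind the grasp point. The pads swing forward as they close: fully open they stand 13 mm farther back than shut.
Start: joints at [-73.51, 24.242, 93.386, -0, 62.372, -1.089], TCP at [188.774, -595.794, 404.719] pointing down, gripper open.
Joint ranges: [-172.04, 172.04], [-51.8, 120.97], [4.93, 147.93], [-75.15, 255.16], [6.16, 154.13], [-145.62, 145.62]. Speed limits (degrees/s): [136.94, 136.94, 172.46, 180, 180, 180].

### API

Orientations are given as [roll, pitch, yaw] about the fixed x, y, z axes, in that order (R = Rz(yaw) Ry(pitch) Rx(roll)).
In Python, from station import r gives the robot as it stands. The module is installed in compiled form; this text tells all that it offers. Calls block until the motion is done:
- r.move_ptp(position, orientation): joint-space move of the TCP to a pose.
- r.servo_line(position, orientation=None, vel=150): straight line of the TCP; orientation=None keeps the orientation; vel is the mean speed in mm/s.
- r.move_j(angles): joint-space move.
- r.set_gripper(opening, strength=None): finger opening in mm; strength is the grip in N (None keeps the last); returns when the fingers have stopped.
- r.hold(seconds).
- r.ik(position, orientation): joint angles nearest the present ones, or None.
- r.capture(name): name is "scene" or "top" or "wrist"; returns a dict with "frame" (384x512x3 uint8, red, green, blue), "z_map" (384x512 float32, mm along the optical axis (not along the pixel's ray), 0 where there is no reading), "fx", "fy", "cx", "cy" (pixels), "origin" and "orientation" of the camera in the world. Camera axes: x right, y down, z forward; pixel columns grow to the right and rows downward; lengths in mm; the calibration is good to about 2 mm. A picture is of the moment at which its call begins.
A pose or a line that the arm cannot do raises r.MotionError and nothing moves.
- r.sign_off(): hands the job in, once; it reports no verdict.
Readings, each from a call of its own:
- r.read_t(): time.
- r.read_joint_positions(): joint angles.
- r.read_dq(): joint speeds.
- r.read_joint_torque(): joint torques, N m.
- r.read_tool_pos(): TCP position.
- r.read_orientation(): TCP orientation.
- r.read_ft_force(): force on the tool from outside, world axes, zero at the start.
- r.read_torque(): the same for the moment, N m.
- r.read_grip_width(): finger opening in mm.
Only numpy, scipy, OpenCV 4.12 (cv2) and the standard library are available. Lean on these libraries where they do the work, as an engineer would, in place of code of your own. Each camera call takes 0.05 s, during which the arm holds its last target. There are 200 camera calls.

## Working session

There is one attempt and no reset: what is moved stays moved. The work goes in short steps, each a Python script; the robot and the scene stay as the last script left them, time stands still between calls to the robot, and variables do not carry over. Pictures are saved under pics/ and viewed, about 12 in all and at most 16, crops included, and the job is handed in when it is done.

```bash
mkdir -p pics; cat > h.py <<'E'
import numpy as np, cv2
from scipy.spatial.transform import Rotation as R
from station import r
def cap(n):
    c=r.capture(n); return c
def save(c,f,box=None,s=1):
    im=c["frame"][:,:,::-1]
    if box: x0,y0,x1,y1=box; im=im[y0:y1,x0:x1]
    im=cv2.resize(im,None,fx=s,fy=s,interpolation=cv2.INTER_CUBIC)
    cv2.imwrite("pics/"+f,im)
def cloud(c):
    z=c["z_map"]; v,u=np.mgrid[:z.shape[0],:z.shape[1]]
    p=np.stack([(u-c["cx"])/c["fx"]*z,(v-c["cy"])/c["fy"]*z,z],-1)
    return p@R.from_euler('xyz',c["orientation"],degrees=True).as_matrix().T+np.array(c["origin"])
E
python3 - <<'E'
from h import *
for n in("scene","top"):
    c=cap(n); save(c,n+"1.png",s=1.56); np.savez(n+"1.npz",**c); print(n,c["origin"],c["orientation"],c["fx"],c["cx"],c["cy"])
print(r.read_t(), r.read_orientation())
E
```

```text
scene [1414.46135719 -864.82647708  921.30024014] [-123.63479323   -1.14708703   47.58663165] 486.0206068631925 257.08842707248 193.15013909034303
top [ 390.85498193    3.69067744 1272.69158159] [-172.90110936   -1.44005841  -90.3690315 ] 384.9161172359361 249.67143249344372 188.76587470564647
0.1 [-1.79918668e+02 -2.93235890e-03  1.75787246e+01]
```

View pics/top1.png

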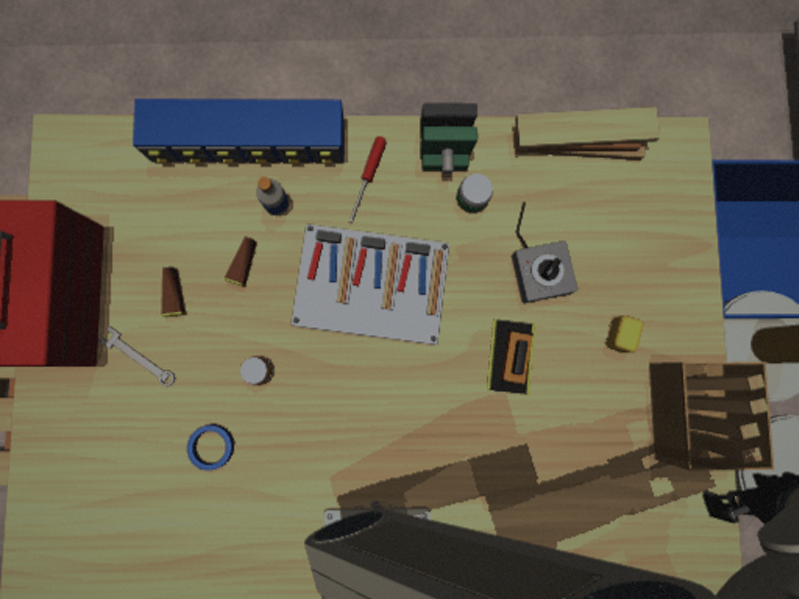

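View pics/scene1.png

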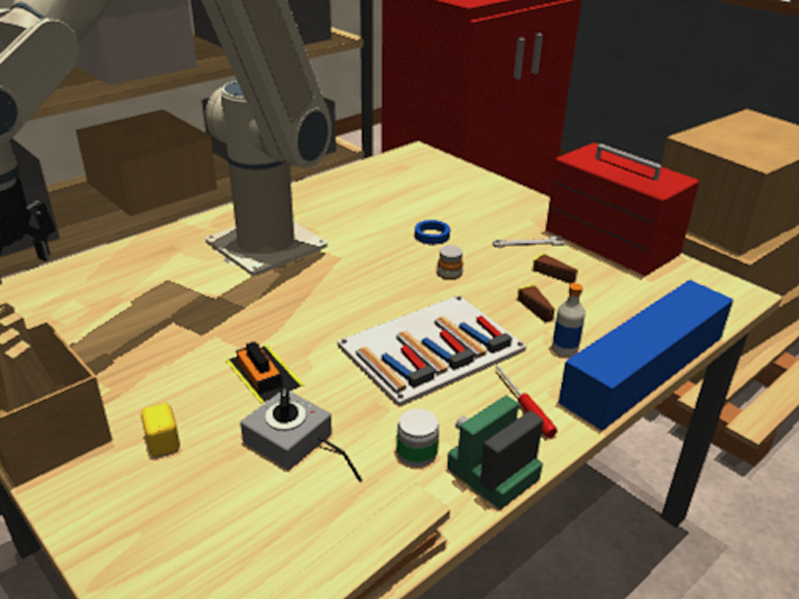

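The top view shows the plate with bays at about (330-430, 225-340), two wedges at (173,292) and (241,262) with butts toward the robot, the tapper on its mat at (515,357), and the timer at (547,270). I'll measure these from depth.

```bash
cat >> h.py <<'E'
def blob(c,P,cx,cy,rad,z0,z1):
    m=(np.hypot(P[...,0]-cx,P[...,1]-cy)<rad)&(P[...,2]>z0)&(P[...,2]<z1)&(c["z_map"]>0)
    p=P[m]; 
    if len(p)<8: return None
    q=p[:,:2].astype(np.float32); rc=cv2.minAreaRect(q)
    return dict(n=len(p),mean=p.mean(0).round(1),rect=np.round(cv2.boxPoints(rc),1).tolist(),c=np.round(rc[0],1),size=np.round(rc[1],1),ang=round(rc[2],1))
E
python3 - <<'E'
from h import *
c=dict(np.load("top1.npz")); P=cloud(c); k=1.5605
def at(u,v): return P[int(v/k),int(u/k)].round(1)
for n,u,v in [("wA",173,295),("wB",241,262),("tapgrip",520,358),("tap",510,375),("timer",548,270),("jar",257,370),("glue",270,190),("tin",475,192),("plate",370,310),("bench",300,450)]: print(n,at(u,v))
for n,cc,rad,z0,z1 in [("wA",(173,295),70,18,40),("wB",(241,262),60,18,40),("plate",(370,290),200,9,20),("tap",(515,357),80,18,35),("rib",(515,357),80,45,65),("timerbox",(547,270),95,40,56),("knob",(547,270),60,66,110)]:
    q=at(*cc); print(n,blob(c,P,q[0],q[1],rad,z0,z1))
# corners of plate/mat via picks
for n,u,v,z in [("p_tl",306,224,15),("p_tr",449,243,15),("p_bl",291,326,15),("p_br",437,344,15),("m_tl",495,320,0),("m_tr",535,321,0),("m_bl",488,391,0),("m_br",527,394,0)]:
    Rm=R.from_euler('xyz',c["orientation"],degrees=True).as_matrix(); d=Rm@np.array([(u/k-c["cx"])/c["fx"],(v/k-c["cy"])/c["fy"],1]); o=np.array(c["origin"]); print(n,(o+d*(z-o[2])/d[2]).round(1))
E
```

```text
wA [546.  421.5  31.6]
wB [ 390.9    3.7 1272.7]
tapgrip [ 413.2 -291.    54.6]
tap [ 378.5 -273.3   29.3]
timer [ 586.5 -344.5   91.7]
jar [391.5 239.5  60.9]
glue [743.  207.  125.5]
tin [ 753.9 -204.4   70.2]
plate [517.   12.9  14.7]
bench [228.  158.4  -0.3]
wA {'n': 334, 'mean': array([551.1, 426.6,  29.3]), 'rect': [[501.6000061035156, 442.1000061035156], [509.79998779296875, 402.29998779296875], [608.9000244140625, 422.8999938964844], [600.5999755859375, 462.70001220703125]], 'c': array([555.2, 432.5]), 'size': array([101.1,  40.7]), 'ang': 11.7}
wB None
plate {'n': 4168, 'mean': array([556.6,  21.3,  15.3]), 'rect': [[352.8999938964844, -114.5], [728.0999755859375, -166.6999969482422], [770.7000122070312, 140.39999389648438], [395.5, 192.60000610351562]], 'c': array([561.8,  13. ]), 'size': array([310. , 378.8]), 'ang': 82.1}
tap {'n': 339, 'mean': array([ 414.9, -289. ,   27.8]), 'rect': [[356.29998779296875, -304.8999938964844], [465.20001220703125, -326.5], [474.5, -279.70001220703125], [365.6000061035156, -258.1000061035156]], 'c': array([ 415.4, -292.3]), 'size': array(
[... 420 characters left out ...]
 [551.0999755859375, -418.70001220703125], [659.0999755859375, -397.0], [637.2000122070312, -288.20001220703125]], 'c': array([ 594.1, -353.5]), 'size': array([110.2, 111. ]), 'ang': 11.4}
knob {'n': 102, 'mean': array([ 592.9, -350.9,   85.2]), 'rect': [[571.4000244140625, -338.20001220703125], [579.5, -374.29998779296875], [614.7000122070312, -366.3999938964844], [606.5999755859375, -330.29998779296875]], 'c': array([ 593. , -352.3]), 'size': array([36.1, 37. ]), 'ang': 12.6}
p_tl [699.7 148.6  15. ]
p_tr [ 658.1 -156.7   15. ]
p_bl [481.9 177.5  15. ]
p_br [ 442.7 -127.5   15. ]
m_tl [ 493.8 -253.9    0. ]
m_tr [ 491.2 -339.8    0. ]
m_bl [ 344.2 -234.9    0. ]
m_br [ 337.4 -317.2    0. ]
```

```bash
python3 - <<'E'
from h import *
r.move_ptp([560,-345,400],[180,0,-8]); print(r.read_joint_positions())
c=cap("wrist"); print(c["origin"],c["orientation"]); np.savez("w1.npz",**c); save(c,"w1.png",s=1.3)
P=cloud(c)
b=blob(c,P,594,-353,30,75,100); print(b)
print(blob(c,P,594,-353,95,40,56))
E
```

```text
[-3.27448283e+01  2.72637998e+01  8.91851797e+01 -1.69697097e-02
  6.35588940e+01  6.52999050e+01]
[ 639.13712688 -357.80891648  368.38220646] [ 1.61560196e+02 -1.95635542e-02 -9.80727791e+01]
{'n': 732, 'mean': array([ 592.6, -355.4,   91.9]), 'rect': [[570.4000244140625, -347.79998779296875], [603.0999755859375, -373.8999938964844], [612.0, -362.79998779296875], [579.2999877929688, -336.70001220703125]], 'c': array([ 591.2, -355.3]), 'size': array([14.2, 41.8]), 'ang': 51.3}
{'n': 9024, 'mean': array([ 595.7, -355.9,   50.1]), 'rect': [[526.4000244140625, -312.1000061035156], [548.2000122070312, -420.1000061035156], [656.0, -398.29998779296875], [634.2999877929688, -290.3999938964844]], 'c': array([ 591.2, -355.2]), 'size': array([110. , 110.2]), 'ang': 11.4}
```

View pics/w1.png

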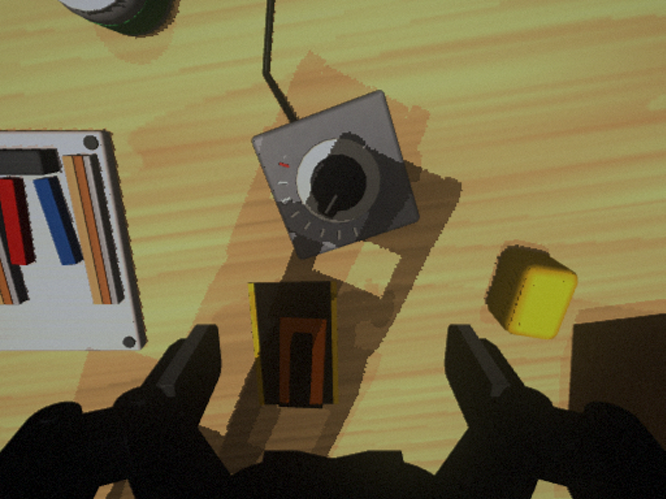

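Knob: pointer (white line) is at image (330,205), i.e. world direction ≈141°. The red cw tick is at (283,163), world ≈62°, so the anticlockwise stop is at ≈188°.

```bash
cat >> h.py <<'E'
def turn(x,y,z,y0,y1,step=6,lim=0.5):
    t0=r.read_torque()[2]; s=np.sign(y1-y0); yaw=y0
    while (y1-yaw)*s>0:
        yaw+=s*min(step,abs(y1-yaw)); r.servo_line([x,y,z],[180,0,yaw],vel=60)
        t=r.read_torque()[2]-t0
        if abs(t)>lim: print("stop torque",yaw,t); break
    print("yaw",yaw,"T",r.read_torque()[2]-t0,"t",r.read_t(),"w",r.read_grip_width())
    return yaw
E
python3 - <<'E'
from h import *
x,y=592,-354.7
r.set_gripper(50,30)
r.move_ptp([x,y,300],[180,0,141.4]); print(r.read_joint_positions())
r.servo_line([x,y,241]); r.set_gripper(0,40); print(r.read_grip_width(),r.read_ft_force(),r.read_t())
yaw=turn(x,y,241,141.4,198)
r.hold(.3); r.set_gripper(50); r.servo_line([x,y,330]); print(r.read_t())
r.move_ptp([x-30,y+8,400],[180,0,-8])
c=cap("wrist"); P=cloud(c); print(blob(c,P,592,-354,30,75,100)); save(c,"w2.png",(150,80,350,210),3)
E
```

```text
[-3.19161706e+01  3.63666528e+01  8.80610317e+01  7.49159724e-04
  5.55571173e+01 -8.32873318e+01]
13.104556401758057 [-0.83743938 -0.20354114  7.48304704] 5.4
stop torque 195.4 -1.7122129653705187
yaw 195.4 T -1.7122129653705187 t 7.725 w 13.240988543406624
9.2083
{'n': 702, 'mean': array([ 592.8, -355.2,   92.2]), 'rect': [[569.4000244140625, -352.3999938964844], [572.2000122070312, -366.20001220703125], [613.0999755859375, -358.0], [610.4000244140625, -344.20001220703125]], 'c': array([ 591.3, -355.2]), 'size': array([41.7, 14.1]), 'ang': 11.3}
```

View pics/w2.png

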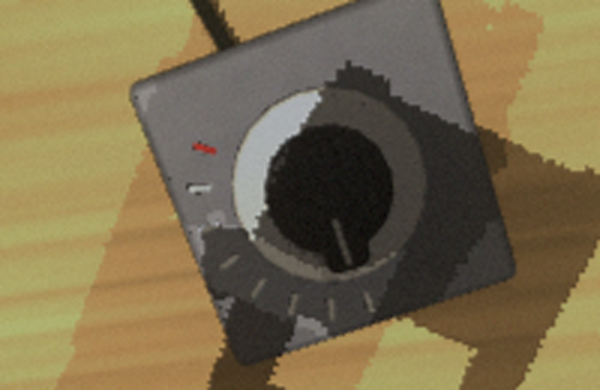

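The knob is at its anticlockwise stop (pointer at the last tick, bar 11.3°). Next I'll look at the plate and wedges from close by.

```bash
python3 - <<'E'
from h import *
r.move_ptp([490,15,440],[180,0,-8])
c=cap("wrist"); np.savez("w3.npz",**c); save(c,"w3.png",s=1.5)
r.move_ptp([480,370,420],[180,0,30])
c2=cap("wrist"); np.savez("w4.npz",**c2)
t=cap("top"); np.savez("top2.npz",**t)
im=np.hstack([cv2.resize(c2["frame"],(400,300)),cv2.resize(t["frame"],(400,300))]); cv2.imwrite("pics/w4.png",im[:,:,::-1])
P=cloud(c2)
print("A",blob(c2,P,555,432,70,18,36)); print("B",blob(c2,P,570,310,70,18,36)); Pt=cloud(t)
print("A",blob(t,Pt,555,432,70,18,36)); print("B",blob(t,Pt,570,310,70,18,36)); print(r.read_t())
E
```

```text
A {'n': 2573, 'mean': array([549.8, 427.6,  29.1]), 'rect': [[501.1000061035156, 441.8999938964844], [505.8999938964844, 402.1000061035156], [605.7999877929688, 414.1000061035156], [601.0, 453.8999938964844]], 'c': array([553.4, 428. ]), 'size': array([100.6,  40.1]), 'ang': 6.8}
B {'n': 1884, 'mean': array([599.4, 289.9,  28.7]), 'rect': [[563.2999877929688, 279.3999938964844], [625.5, 257.3999938964844], [639.2000122070312, 295.8999938964844], [576.9000244140625, 317.8999938964844]], 'c': array([601.2, 287.7]), 'size': array([40.8, 66. ]), 'ang': 70.5}
A {'n': 132, 'mean': array([570.5, 427.4,  28.8]), 'rect': [[504.8999938964844, 442.29998779296875], [505.6000061035156, 402.79998779296875], [605.7000122070312, 404.3999938964844], [605.0999755859375, 443.8999938964844]], 'c': array([555.3, 423.4]), 'size': array([100.2,  39.5]), 'ang': 0.9}
B {'n': 213, 'mean': array([600.6, 289.2,  29.9]), 'rect': [[567.2999877929688, 280.20001220703125], [626.9000244140625, 260.29998779296875], [639.5, 298.0], [579.7999877929688, 317.79998779296875]], 'c': array([603.4, 289.1]), 'size': array([39.7, 62.9]), 'ang': 71.6}
15.0917
```

View pics/w3.png

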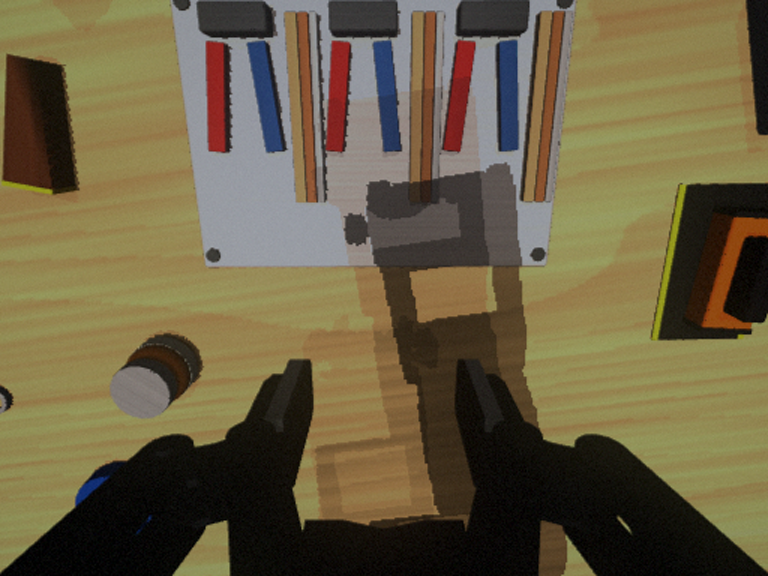

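View pics/w4.png

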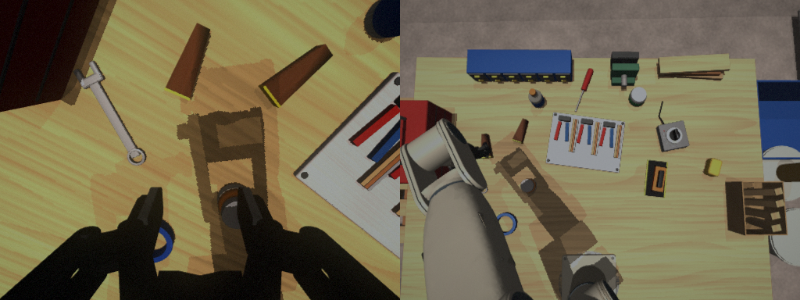

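Two wedges only; I see no third in any view. A is near (553,428), now in shadow of the arm, and B near (600,290). The plate is clear in w3: bays at columns ~243/362/485. Next I'll fit the exact poses.

```bash
cat >> h.py <<'E'
from scipy.optimize import least_squares
def rectmask(c,P,z0,z1,near,rad):
    m=((P[...,2]>z0)&(P[...,2]<z1)&(np.hypot(P[...,0]-near[0],P[...,1]-near[1])<rad)).astype(np.uint8)
    n,l,s,_=cv2.connectedComponentsWithStats(m,connectivity=4); k=1+s[1:,4].argmax(); return P[l==k]
def fitwedge(p,th0):
    """hull of top face points -> (x,y,yaw deg) of mid length"""
    h=cv2.convexHull(p[:,:2].astype(np.float32))[:,0]
    q=np.vstack([np.linspace(a,b,max(2,int(np.hypot(*(b-a))/2)),endpoint=False) for a,b in zip(h,np.roll(h,-1,0))])
    al=np.arctan(.1); ca,sa=np.cos(al),np.sin(al)
    def f(v):
        d=q-v[:2]; c,s=np.cos(v[2]),np.sin(v[2]); X=d[:,0]*c+d[:,1]*s; Y=-d[:,0]*s+d[:,1]*c
        return np.max([X-50,-X-50,(Y-15)*ca+X*sa,(-Y-15)*ca+X*sa],0)
    s=least_squares(f,[*q.mean(0),np.radians(th0)],loss='soft_l1'); return s.x[0].round(1),s.x[1].round(1),np.degrees(s.x[2]).round(1),round(float(np.abs(s.fun).mean()),2)
def fw(c,near,th0,z0=20,z1=36,rad=85):
    return fitwedge(rectmask(c,cloud(c),z0,z1,near,rad),th0)
E
python3 - <<'E'
from h import *
L=lambda f:dict(np.load(f))
t1,w3,w4=L("top1.npz"),L("w3.npz"),L("w4.npz")
for n,c in(("t1",t1),("w4",w4)):
  print(n,"A",fw(c,(552,428),5),"B",fw(c,(600,290),-20))
p=rectmask(t1,cloud(t1),9,20,(570,10),230); rc=cv2.minAreaRect(p[:,:2].astype(np.float32)); print(rc)
P=cloud(w3); p=rectmask(w3,P,9,20,(570,10),230)[:,:2]
for yaw in (-7.2,-7.6,-8,-8.4):
    a=np.radians(yaw); d=p-[570,10]; X=d[:,0]*np.cos(a)+d[:,1]*np.sin(a); Y=-d[:,0]*np.sin(a)+d[:,1]*np.cos(a)
    lo=[Y[(X>b)&(X<b+15)].min().round(1) for b in(-100,-50,0,50,80)]; hi=[Y[(X>b)&(X<b+15)].max().round(1) for b in(-100,-50,0,50,80)]
    print(yaw,lo,hi,[X[(Y>b)&(Y<b+15)].min().round(1) for b in(-130,-60,0,60,120)])
a=np.radians(-7.9); d=P[...,:2]-[570,10]; X=d[...,0]*np.cos(a)+d[...,1]*np.sin(a); Y=-d[...,0]*np.sin(a)+d[...,1]*np.cos(a)
m=(P[...,2]>32)&(P[...,2]<42)&(abs(X-80)<40)&(abs(Y)<150)
n,l,s,_=cv2.connectedComponentsWithStats(m.astype(np.uint8))
for k in range(1,n):
    if s[k,4]>50: q=l==k; print("stop",X[q].min().round(1),X[q].max().round(1),Y[q].min().round(1),Y[q].max().round(1))
E
```

```text
t1 A (np.float64(556.4), np.float64(428.4), np.float64(6.5), 0.79) B (np.float64(621.1), np.float64(282.8), np.float64(-19.5), 0.56)
w4 A (np.float64(553.3), np.float64(427.9), np.float64(6.7), 0.22) B (np.float64(617.8), np.float64(282.2), np.float64(-19.1), 0.39)
((572.968505859375, 11.40618896484375), (310.0298156738281, 220.58132934570312), 82.08781433105469)
-7.2 [np.float64(-152.9), np.float64(-153.8), np.float64(-154.5), np.float64(-155.1), np.float64(-156.1)] [np.float64(155.7), np.float64(155.7), np.float64(154.2), np.float64(153.9), np.float64(153.7)] [np.float64(-112.1), np.float64(-110.4), np.float64(-109.4), np.float64(-108.6), np.float64(-107.6)]
-7.6 [np.float64(-153.5), np.float64(-154.2), np.float64(-154.4), np.float64(-154.7), np.float64(-155.6)] [np.float64(155.1), np.float64(155.4), np.float64(154.2), np.float64(154.3), np.float64(154.3)] [np.float64(-111.3), np.float64(-110.1), np.float64(-109.4), np.float64(-109.1), np.float64(-108.5)]
-8 [np.float64(-154.2), np.float64(-154.5), np.float64(-154.4), np.float64(-154.3), np.float64(-155.0)] [np.float64(154.6), np.float64(155.1), np.float64(154.2), np.float64(154.8), np.float64(155.0)] [np.float64(-110.5), np.float64(-109.7), np.float64(-109.4), np.float64(-109.5), np.float64(-109.3)]
-8.4 [np.float64(-154.8), np.float64(-154.8), np.float64(-154.3), np.float64(-153.9), np.float64(-154.4)] [np.float64(154.2), np.float64(154.8), np.float64(154.3), np.float64(155.2), np.float64(155.6)] [np.float64(-109.7), np.float64(-109.3), np.float64(-109.5), np.float64(-110.0), np.float64(-110.2)]
stop 74.2 95.1 76.9 127.5
stop 74.1 94.5 -17.1 32.2
stop 74.4 94.2 -112.2 -62.4
```

```bash
python3 - <<'E'
from h import *
c=dict(np.load("w3.npz")); P=cloud(c); f=c["frame"].astype(int)
a=np.radians(-8.1); d=P[...,:2]-[570.5,10]; X=d[...,0]*np.cos(a)+d[...,1]*np.sin(a); Y=-d[...,0]*np.sin(a)+d[...,1]*np.cos(a)
top=(P[...,2]>24)&(P[...,2]<32)&(abs(X)<100)&(abs(Y)<155)
for nm,m in(("red",top&(f[...,0]>1.8*f[...,1])&(f[...,0]>1.8*f[...,2])),("blue",top&(f[...,2]>1.4*f[...,0]))):
  n,l,s,_=cv2.connectedComponentsWithStats(m.astype(np.uint8))
  for k in range(1,n):
    if s[k,4]<100: continue
    q=l==k; o=[]
    for b in(0,15,30,45,60):
        qq=q&(abs(X-b)<3); yy=Y[qq]; e=yy.min() if nm=="red" else yy.max()
        w=10+(75-b)*.1; o.append((e-w if nm=="red" else e+w-4).round(1))
    print(nm,"x",X[q].min().round(1),X[q].max().round(1),"implied y0",o, "width",(yy.max()-yy.min()).round(1))
E
```

```text
red x -9.6 69.3 implied y0 [np.float64(7.9), np.float64(7.8), np.float64(7.7), np.float64(7.6), np.float64(7.6)] width 12.8
red x -9.5 69.6 implied y0 [np.float64(-87.1), np.float64(-87.3), np.float64(-87.2), np.float64(-87.1), np.float64(-87.0)] width 13.6
red x -9.7 68.4 implied y0 [np.float64(102.0), np.float64(101.9), np.float64(102.1), np.float64(102.0), np.float64(102.3)] width 12.7
blue x -9.6 69.3 implied y0 [np.float64(101.4), np.float64(102.1), np.float64(102.3), np.float64(102.2), np.float64(102.4)] width 14.1
blue x -9.6 69.7 implied y0 [np.float64(6.5), np.float64(6.2), np.float64(7.0), np.float64(6.6), np.float64(7.3)] width 13.7
blue x -9.5 69.5 implied y0 [np.float64(-88.2), np.float64(-88.2), np.float64(-87.3), np.float64(-87.4), np.float64(-88.1)] width 13.1
```

```bash
cat >> h.py <<'E'
PO=np.array([570.5,10.]); PY=-8.1
def plate(x,y):
    a=np.radians(PY); return PO+[x*np.cos(a)-y*np.sin(a), x*np.sin(a)+y*np.cos(a)]
BAY=dict(left=102.,mid=7.4,right=-87.3)
def insert(wx,wy,wyaw,bay,back=15,zb=186):
    a=np.radians(wyaw); g=np.array([wx,wy])-back*np.array([np.cos(a),np.sin(a)])
    r.set_gripper(60,35); r.move_ptp([*g,300],[180,0,wyaw]); r.servo_line([*g,zb]); r.set_gripper(0,35)
    print("grip",r.read_grip_width(),r.read_ft_force())
    r.servo_line([*g,280])
    w=r.read_grip_width(); print("lift",w)
    if w<20: return
    f0=np.array(r.read_ft_force())
    def tip(d): return plate(75-d-50-back,BAY[bay]+2)
    r.move_ptp([*tip(70),280],[180,0,PY])
    r.servo_line([*tip(70),zb+16.5],vel=80)
    print("down",np.round(np.array(r.read_ft_force())-f0,1))
    for d in range(64,31,-4):
        r.servo_line([*tip(d),zb+16.5],vel=60); f=np.array(r.read_ft_force())-f0
        if np.hypot(f[0],f[1])>10: print("contact",d,f); break
    print("at",d,np.round(f,1),r.read_grip_width())
    r.servo_line([*tip(d),zb+15.5],vel=30); r.set_gripper(52); r.servo_line([*tip(d),320]); print("t",r.read_t())
E
python3 - <<'E'
from h import *
insert(553.3,427.9,6.7,"left")
r.move_ptp([440,80,400],[180,0,PY])
c=cap("wrist"); np.savez("w5.npz",**c); save(c,"w5.png",s=1.3)
print(fw(c,plate(-10,104),-8,z0=38,z1=52),"B",fw(c,(617,282),-19))
E
```

```text
grip 33.098360485819846 [-0.61042743 -0.82837141  5.82815133]
lift 33.55932388795901
down [-2.7 -0.2  4.8]
at 32 [-3.1  0.9  7.4] 33.02197056808687
t 24.075
(np.float64(577.6), np.float64(113.3), np.float64(-7.8), 0.78) B (np.float64(618.2), np.float64(281.7), np.float64(-18.8), 1.68)
```

View pics/w5.png

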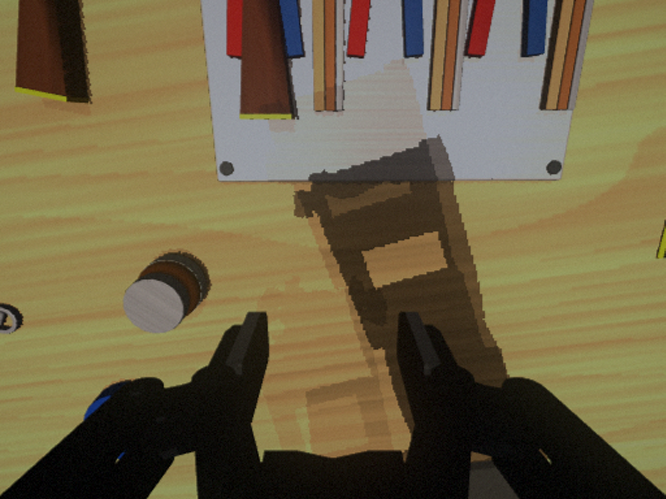

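Wedge A sits in the left bay, its butt at (268,117), and the fitted pose matches the plan. B at (55,50) hasn't moved, so I'll do it next.

```bash
python3 - <<'E'
from h import *
insert(617.8,282.1,-19.0,"mid")
r.move_ptp([470,15,440],[180,0,PY])
c=cap("wrist"); np.savez("w6.npz",**c); save(c,"w6.png",s=1)
print("A",fw(c,plate(-7,104),-8,z0=38,z1=52,rad=65),"exp",plate(-7,104),"B",fw(c,plate(-7,9),-8,z0=38,z1=52,rad=65),"exp",plate(-7,9.4))
r.move_ptp([340,-280,400],[180,0,-10])
c=cap("wrist"); P=cloud(c); save(c,"w7.png",s=1); np.savez("w7.npz",**c)
for z0,z1 in((20,34),(46,62)):
    p=rectmask(c,P,z0,z1,(415,-291),90); print(cv2.minAreaRect(p[:,:2].astype(np.float32)),p[:,2].mean())
a,b=cv2.imread("pics/w6.png"),cv2.imread("pics/w7.png"); cv2.imwrite("pics/w67.png",cv2.resize(np.hstack([a,b]),(800,300)))
print(r.read_t())
E
```

```text
grip 33.060279159353236 [-1.06352904 -0.13589716  5.93691246]
lift 32.99853944570556
down [1.6 0.9 0.1]
at 32 [-1.   0.5  5.3] 33.339611839214754
t 34.1083
A (np.float64(578.3), np.float64(113.1), np.float64(-7.9), 0.31) exp [578.22356252 113.94876903] B (np.float64(565.0), np.float64(19.6), np.float64(-7.8), 0.22) exp [564.89430598  20.29253101]
((412.11297607421875, -294.3732604980469), (46.08269119262695, 111.39373779296875), 79.30420684814453) 27.116861687050147
((412.5422058105469, -294.3040771484375), (19.720417022705078, 69.07331085205078), 79.5064926147461) 52.89433555839677
36.075
```

View pics/w67.png

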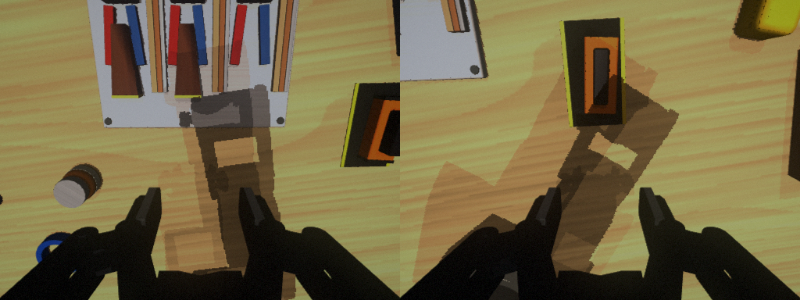

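Both wedges are placed as planned, and the tapper lies on its mat at (412,-294). I'll pick it up by the rib and drive.

```bash
cat >> h.py <<'E'
def drive(bay,z=224,x0=-122,x1=-76,dy=1):
    y=BAY[bay]+dy; a=np.radians(PY); u=np.array([np.cos(a),np.sin(a)])
    r.move_ptp([*plate(x0,y),300],[180,0,PY]); r.servo_line([*plate(x0,y),z],vel=100); r.hold(.2)
    f0=np.array(r.read_ft_force()); x=x0; log=[]
    while x<x1:
        x+=2; r.servo_line([*plate(x,y),z],vel=25); f=np.array(r.read_ft_force())-f0; fx=-f[:2]@u
        log.append((x,round(float(fx),1)))
        if fx>35: break
    print(bay,log,"w",r.read_grip_width())
    r.servo_line([*plate(x-30,y),z],vel=80); r.servo_line([*plate(x-30,y),300]); print("t",r.read_t())
E
python3 - <<'E'
from h import *
p=[412.3,-294.3]
r.set_gripper(45,90); r.move_ptp([*p,300],[180,0,-10.6]); r.servo_line([*p,205]); r.set_gripper(0,90)
print("grip",r.read_grip_width(),r.read_ft_force()); r.servo_line([*p,300]); print(r.read_grip_width(),r.read_ft_force())
if r.read_grip_width()>15: drive("left")
E
```

```text
grip 18.413952885190216 [-0.59347744  1.77328249  7.12855631]
18.176642361307213 [ 0.56719412  1.03800498 -3.04859691]
left [(-120, 0.3), (-118, 0.3), (-116, 0.6), (-114, 0.2), (-112, 0.2), (-110, -0.4), (-108, 0.1), (-106, -0.6), (-104, 0.7), (-102, -0.5), (-100, 1.7), (-98, 6.9), (-96, 7.9), (-94, 10.0), (-92, 11.3), (-90, 12.6), (-88, 15.1), (-86, 16.8), (-84, 18.2), (-82, 19.2), (-80, 21.0), (-78, 21.8), (-76, 25.2)] w 18.680200933072783
t 48.4167
```

```bash
cat >> h.py <<'E'
def check():
    r.move_ptp([450,25,450],[180,0,PY]); c=cap("wrist")
    for n,y in BAY.items():
        if n=="right": continue
        w=fw(c,plate(-5,y),-8,z0=38,z1=52,rad=75); d=np.array(w[:2])-PO; a=np.radians(PY)
        print(n,"plate x,y of tip",round(d@[np.cos(a),np.sin(a)]+50,1),round(d@[-np.sin(a),np.cos(a)]-y,1),w)
    return c
E
python3 - <<'E'
from h import *
c=check(); save(c,"w8.png",s=1.3); print(r.read_t())
E
```

```text
left plate x,y of tip 70.2 0.6 (np.float64(605.0), np.float64(108.7), np.float64(-8.0), 0.9)
mid plate x,y of tip 43.4 2.9 (np.float64(565.4), np.float64(21.1), np.float64(-7.9), 0.05)
49.2333
```

View pics/w8.png

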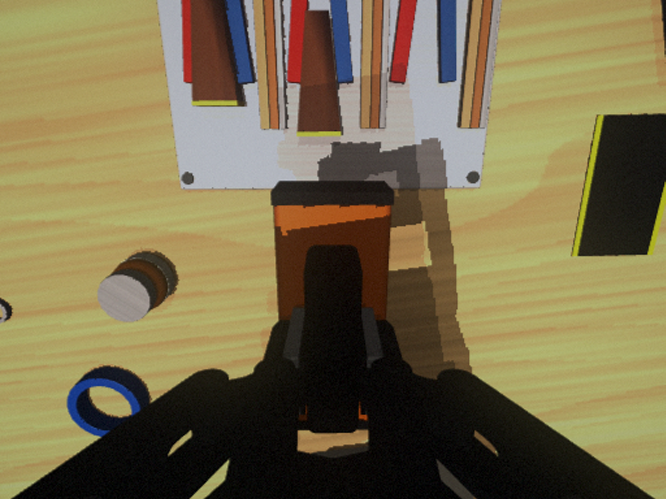

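Left wedge is 4–5 mm short, so the hold gave under load. I'll drive further, up to a firm stop force.

```bash
python3 - <<'E'
from h import *
drive("left",x0=-100,x1=-62)
drive("mid",x0=-118,x1=-62)
c=check(); save(c,"w9.png",s=1)
r.move_ptp([520,25,450],[180,0,PY]); c=cap("wrist"); save(c,"w9.png",s=1.2)
for n in("left","mid"): print(fw(c,plate(0,BAY[n]),-8,z0=38,z1=52,rad=75),plate(25,BAY[n]))
print(r.read_t())
E
```

```text
left [(-98, -0.5), (-96, -0.8), (-94, 0.5), (-92, 0.0), (-90, -0.3), (-88, 0.0), (-86, 0.1), (-84, -0.1), (-82, 6.1), (-80, 12.1), (-78, 15.3), (-76, 16.4), (-74, 20.7), (-72, 24.8), (-70, 30.4), (-68, 35.5)] w 17.91826280389892
t 56.2917
mid [(-116, 0.4), (-114, 1.0), (-112, -0.6), (-110, 0.3), (-108, 0.4), (-106, 0.4), (-104, 0.7), (-102, 0.6), (-100, 4.1), (-98, 7.0), (-96, 10.5), (-94, 13.8), (-92, 15.4), (-90, 15.9), (-88, 17.8), (-86, 19.4), (-84, 20.6), (-82, 22.9), (-80, 24.6), (-78, 26.0), (-76, 28.6), (-74, 29.9), (-72, 31.3), (-70, 33.1), (-68, 34.7), (-66, 37.5)] w 18.155341957983534
t 65.5583
left plate x,y of tip 73.3 0.2 (np.float64(608.0), np.float64(107.9), np.float64(-7.7), 0.92)
mid plate x,y of tip 74.2 -0.0 (np.float64(595.5), np.float64(13.9), np.float64(-8.0), 0.76)
(np.float64(608.5), np.float64(107.8), np.float64(-8.0), 0.19) [609.6225171  107.45988229]
(np.float64(595.0), np.float64(14.0), np.float64(-8.0), 0.07) [596.29326056  13.80364427]
66.7
```

View pics/w9.png

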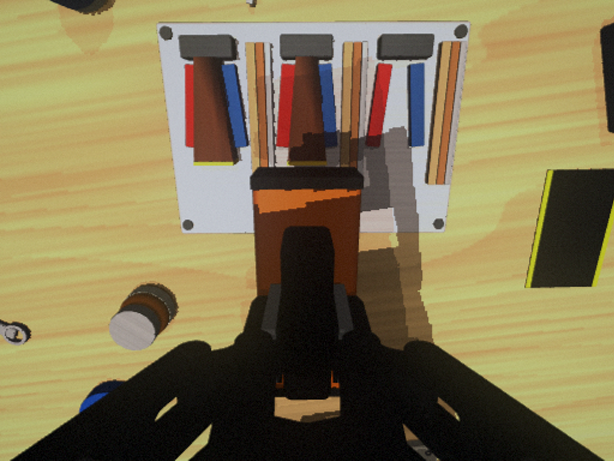

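Both wedges are against their stops: the tips meet the steel at (212,55) and (308,55), fitted within ~1.5 mm. Next: return the tapper, checking how it sits in the hand first.

```bash
python3 - <<'E'
from h import *
c=cap("wrist"); P=cloud(c); a=np.radians(PY); t=np.array(r.read_tool_pos()); d=P-t
X=d[...,0]*np.cos(a)+d[...,1]*np.sin(a); Y=-d[...,0]*np.sin(a)+d[...,1]*np.cos(a); Z=d[...,2]+450
m=(X>15)&(X<80)&(abs(Y)<35)&(abs(Z-272)<25)&(c["z_map"]>0)
print("front",X[m].max(),"Y",Y[m].min(),Y[m].max())
for b in range(15,60,5):
    q=m&(abs(X-b)<2.5)&(abs(Y)>13)
    if q.any(): print(b,np.median(Z[q]).round(1))
E
```

```text
front 54.298130772218826 Y -23.90504711737908 22.681237242612745
15 270.4
20 270.3
25 270.3
30 270.2
35 270.2
40 270.2
45 270.1
50 270.6
55 265.0
```

The tapper is held level and hasn't slipped, so I'll place it and then turn the timer.

```bash
python3 - <<'E'
from h import *
p=[414,-288]
r.move_ptp([*p,300],[180,0,-9.5]); r.servo_line([*p,212],vel=100); f0=np.array(r.read_ft_force())
for z in np.arange(210,201,-1.):
    r.servo_line([*p,z],vel=30); f=np.array(r.read_ft_force())-f0
    if f[2]>3: break
print("z",z,f); r.set_gripper(45); r.servo_line([*p,320])
# view wedges & tapper before timer
r.move_ptp([460,-140,440],[180,0,PY]); c=cap("wrist"); P=cloud(c)
q=rectmask(c,P,20,34,(414,-288),90); print("tapper",cv2.minAreaRect(q[:,:2].astype(np.float32)),q[:,2].mean())
for n in("left","mid"): print(fw(c,plate(20,BAY[n]),-8,z0=38,z1=52,rad=75),plate(25,BAY[n]))
save(c,"w10.png",s=1.2); print(r.read_t())
E
```

```text
z 206.0 [-1.36475423  0.39468287  6.10386246]
tapper ((412.9516296386719, -287.58673095703125), (46.61419677734375, 111.70938110351562), 80.1992416381836) 27.05481928434885
(np.float64(607.9), np.float64(106.8), np.float64(-9.6), 0.97) [609.6225171  107.45988229]
(np.float64(596.0), np.float64(13.6), np.float64(-7.9), 0.54) [596.29326056  13.80364427]
72.525
```

View pics/w10.png

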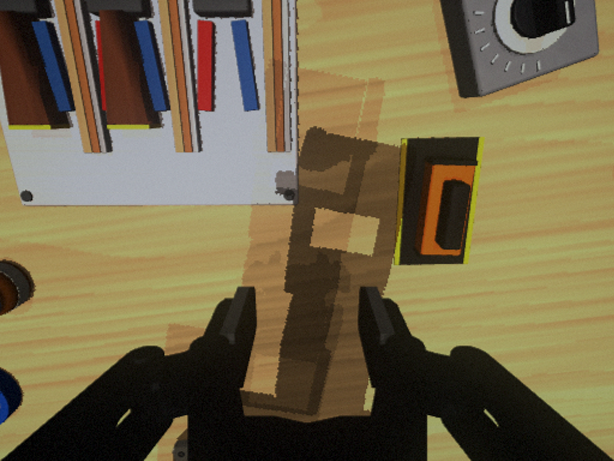

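The tapper is flat on its mat (centre ≈ (413,-288)) and both wedges are still home. The knob at (545,15) is seen obliquely, so I'll measure it again before gripping.

```bash
python3 - <<'E'
from h import *
r.move_ptp([562,-347,400],[180,0,-8])
c=cap("wrist"); P=cloud(c); b=blob(c,P,592,-354,30,75,100); print(b); save(c,"w11.png",(150,80,350,210),3)
E
```

```text
{'n': 706, 'mean': array([ 592.8, -355.2,   92.2]), 'rect': [[569.5999755859375, -352.3999938964844], [572.4000244140625, -366.1000061035156], [613.0999755859375, -358.0], [610.4000244140625, -344.29998779296875]], 'c': array([ 591.4, -355.2]), 'size': array([41.6, 14. ]), 'ang': 11.3}
```

View pics/w11.png

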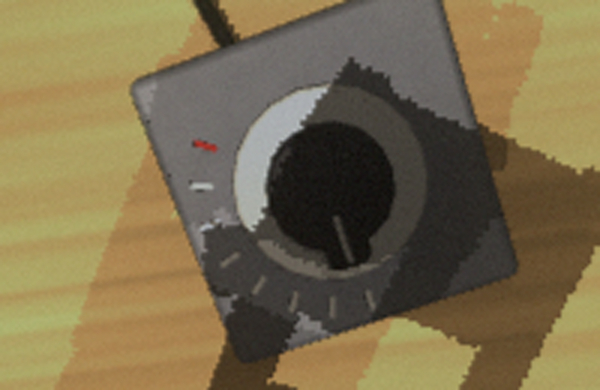

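Knob unchanged at its off stop. Turning clockwise by 126°.

```bash
python3 - <<'E'
from h import *
x,y=591.8,-355
r.set_gripper(50,40); r.move_ptp([x,y,300],[180,0,191.3]); r.servo_line([x,y,241]); r.set_gripper(0,40); print(r.read_grip_width())
turn(x,y,241,191.3,56,step=6,lim=0.8)
r.hold(.4); r.set_gripper(50); r.servo_line([x,y,330])
r.move_ptp([562,-347,400],[180,0,-8])
c=cap("wrist"); P=cloud(c); print(blob(c,P,592,-354,30,75,100)); a=c["frame"][80:210,150:350]
p=rectmask(c,P,20,34,(413,-288),90); print("tapper",cv2.minAreaRect(p[:,:2].astype(np.float32)))
r.move_ptp([480,-150,470],[180,0,PY])
r.move_ptp([480,40,470],[180,0,PY]); c=cap("wrist")
for n in("left","mid"): print(fw(c,plate(20,BAY[n]),-8,z0=38,z1=52,rad=75),plate(25,BAY[n]))
cv2.imwrite("pics/w12.png",np.hstack([cv2.resize(a,(400,300)),cv2.resize(c["frame"],(400,300))])[:,:,::-1]); print(r.read_t())
E
```

```text
13.499741117338075
stop torque 59.30000000000001 1.18782482017235
yaw 59.30000000000001 T 1.18782482017235 t 83.275 w 12.979879926065358
{'n': 770, 'mean': array([ 592.5, -355.4,   91.5]), 'rect': [[576.2000122070312, -371.1000061035156], [589.0999755859375, -377.1000061035156], [606.5, -339.29998779296875], [593.5, -333.29998779296875]], 'c': array([ 591.3, -355.2]), 'size': array([41.6, 14.2]), 'ang': 65.3}
tapper ((413.3589172363281, -287.8153381347656), (46.483394622802734, 113.02950286865234), 80.11680603027344)
(np.float64(608.7), np.float64(107.9), np.float64(-7.9), 0.24) [609.6225171  107.45988229]
(np.float64(595.7), np.float64(13.9), np.float64(-7.9), 0.22) [596.29326056  13.80364427]
87.7167
```

View pics/w12.png

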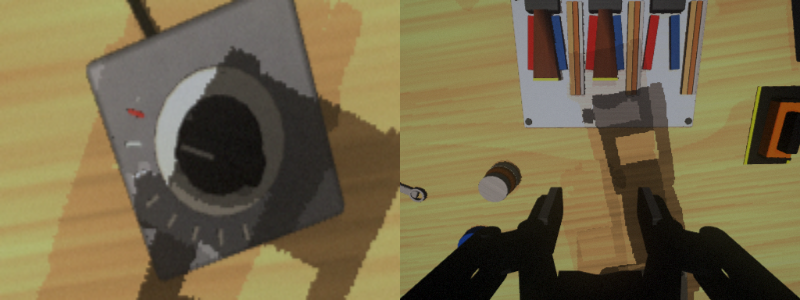

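Bar is at 65.3°, which is 126.0° (2.20 rad) from the off stop. The pointer faces the red tick, the wedges are home, and the tapper is on the mat.

```bash
python3 -c "
from station import r
print(r.read_ft_force(),r.read_t()); r.sign_off()"
```

```text
[ 0.1219189  -0.03666609  0.18018006] 87.7167
the job is handed in; nothing more can be done
```

The job is done and handed in at 87.7 s of the 210 s allowed. I turned the timer to its off stop, set the two wedges present in the left and middle bays, and drove both home with the tapping block. I then put the block back on its mat and turned the timer clockwise to its end stop.

What the last checks showed:
- **Wedges:** both tips fit within about 1 mm of their stops, with an angle error of about 0.2°. I saw no third wedge in any view.
- **Timer:** it turned 126.0° (2.20 rad) from the off stop, and the torque rose at the end stop.
- **Tapping block:** it lies flat, about 1–2 mm from my estimate of the mat's centre.
- **Robot:** nothing was touching the gripper when I handed in.

Three things did not go smoothly or did not agree:
- **Left wedge:** the first drive ended 4–5 mm short, so I drove it again until the force reached 35 N.
- **Cameras:** the top and wrist cameras disagreed by about 3 mm, so I used the wrist camera throughout.
- **Bystanders:** I did not measure the jar, glue, tin and other items one by one at the end. None looked disturbed in the views I had, and I felt no unexpected contact.

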